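Index the assembly dial to its empty nest and lock it

TASK

The hand-indexed assembly dial on the bench has been left unlocked and part-way round. With one finger on its spokes, push the dial round until the one empty nest stands at the loading pointer on the front of the base, then push the locking lever home so that its roller drops fully into the dial's notch. Pick nothing up: keep your fingers off the elbow fittings, which must stay in their nests, and leave the things lying round the fixture where they are.

Things in the scene. Friction and masses are not known exactly. Their poses are not given: they have to be found in the camera images.
- index_base: grey base plate of the dial fixture, 230 x 200 x 12 mm, screwed to the bench; origin on the dial's axis at bench height, z up. Its -x side is the front (to the robot), where a small steel block with a pointer (top 37 mm above the bench) points inwards at the dial: the loading position. Its +y side (left) carries the locking lever. It may stand turned by up to 25 degrees.
- dial: the dial, a dark steel disc of 78 mm radius, top 60 mm above the bench, carrying four white nest blocks 90 degrees apart, one empty, three with an elbow fitting. Origin on the axis at bench height, the same point as index_base's; z up; its -x axis points to the empty nest, so its yaw equals index_base's yaw when the empty nest stands at the loading pointer.
- dial_centre (a point): centre of the dial's top, on its axis. The dial turns without end either way, stiffly (about 0.25 Nm, 2 to 3 N at a spoke), stays where it is left and does not coast. Below the disc a steel index plate (radius 68 mm, 16 to 26 mm above the bench) has a V notch in line with each nest; the V draws the dial true if it is within about 2 degrees when the roller enters.
- spoke_ball (a point): centre of the ball on one of the four spokes, the one 135 degrees clockwise (seen from above) from the empty nest. The spokes stand on the diagonals between the nests, 90 degrees apart: round steel bars 9 mm thick, axis 55 mm above the bench, free between radius 84 and 121 mm, ending in black balls of 28 mm diameter centred at radius 135 mm.
- lock_lever (a joint): angle of the locking lever, rad: 0 is home (roller fully in a notch, lever at its stop), 0.2 just clear of the index plate, 0.5 fully out. It grows as the ball handle swings towards the base's front (-x); pushing the handle towards the base's +x closes it, with about 1 N; it stays where it is left. Home is possible only with a nest at the loading pointer.
- lever_pivot (a point): top of the locking lever on its vertical pivot, at (-52, +70, 36) mm in the base's frame. The lever is a flat dark bell crank, 29 to 36 mm above the bench, passing below the spokes: a short arm carries the roller (12 mm diameter), the long arm, 105 mm to the ball handle, points along the base's +y when home.
- lever_knob (a point): centre of the black ball handle (28 mm diameter, 62 mm above the bench, on an 11 mm upright steel post that starts at 36 mm) at the end of the locking lever's long arm
- empty_nest (a point): centre of the underside of the empty nest, on the dial's top at radius 45 mm; a white open block 26 x 29 mm, 12 mm high, with a pocket 17 x 20 mm
- load_mark (a point): where the centre of the empty nest must come: in line with the pointer, 45 mm in front of the dial's axis, 60 mm above the bench
- elbow_1: push-in elbow fitting, brass hex foot with a black elbow, 30 x 16 x 26 mm, standing loose in its nest on the dial with its port outwards; top about 91 mm above the bench; origin at the centre of its underside
- seat_1 (a point): where the origin of elbow_1 lies when it stands in its nest; turns with the dial
- elbow_2: push-in elbow fitting, brass hex foot with a black elbow, 30 x 16 x 26 mm, standing loose in its nest on the dial with its port outwards; top about 91 mm above the bench; origin at the centre of its underside
- seat_2 (a point): where the origin of elbow_2 lies when it stands in its nest; turns with the dial
- elbow_3: push-in elbow fitting, brass hex foot with a black elbow, 30 x 16 x 26 mm, standing loose in its nest on the dial with its port outwards; top about 91 mm above the bench; origin at the centre of its underside
- seat_3 (a point): where the origin of elbow_3 lies when it stands in its nest; turns with the dial
- spare_elbow: the next elbow fitting, lying ready on the bench in front of the fixture, 30 x 16 x 26 mm; origin at the centre of its underside; not part of the job
- spanner: small combination spanner, 20 x 134 x 5 mm, on the bench to the left of the fixture; origin at the centre of its underside; not part of the job
- pin_gauge: pin gauge, 14 x 100 x 12 mm, on the bench to the right of the fixture; origin at the centre of its underside; not part of the job
- grease_tin: green tin with a pale lid, 62 mm diameter, 42 mm high, behind the fixture on the left; origin at the centre of its underside; not part of the job
- torque_driver: black torque driver, 41 x 180 x 42 mm, behind the fixture on the right; origin at the centre of its underside; not part of the job
- ball_knob: loose spare ball knob, 29 mm diameter, 33 mm high, on the bench at the front right; origin at the centre of its underside; not part of the job

How it is judged:
On the way:
1. the empty nest has been brought round to the loading pointer (within 4 mm, about 5 degrees) (horizontal distance between empty_nest and load_mark below 0.004 m), for 0.2 s.
At the end, for the whole second after the job is handed in: the centre of the empty nest is within 2.5 mm (3 degrees) of the loading position, the locking lever is home (joint under 0.045 rad, roller in the notch), dial and lever are at rest, and the three elbows are in their nests (horizontal distance between empty_nest and load_mark below 0.0025 m and value of joint lock_lever below 0.045 rad and angular speed of dial below 0.05 rad/s and velocity of joint lock_lever between -0.05 and 0.05 rad/s and distance between elbow_1 and seat_1 below 0.008 m and distance between elbow_2 and seat_2 below 0.008 m and distance between elbow_3 and seat_3 below 0.008 m); the robot touches nothing.
It fails at once if the fingers press on an elbow fitting (more than 3 N) (contact force between the fingers and elbow_1 above 3 N or contact force between the fingers and elbow_2 above 3 N or contact force between the fingers and elbow_3 above 3 N or contact force between the fingers and spare_elbow above 3 N).
It fails at once if an elbow fitting comes out of its nest (more than 12 mm from its seat) (distance between elbow_1 and seat_1 above 0.012 m or distance between elbow_2 and seat_2 above 0.012 m or distance between elbow_3 and seat_3 above 0.012 m).
It fails at once if something lying round the fixture is lifted, knocked or pushed away (moved more than 25 mm) (distance of any of spare_elbow, spanner, pin_gauge, grease_tin, torque_driver, ball_knob from where it was at the start of the episode above 0.025 m).
It also fails if it takes over 72 s, if anything falls off the work surface, if the arm or the gripper's body presses on something with over 40 N, if the wrist force passes 120 N, or if a joint passes its speed limit or range.

ROBOT

A 7-joint arm with a two-finger parallel gripper is mounted at the origin on a cart in front of the work surface, level with it; the furniture and walls round the work are solid. World frame = base frame: x ahead of the robot, y to its left, z up, the work surface at z = 0. Lengths are in m, angles in rad, forces in N, time in s.
With the tool pointing down it reaches from about 0.35 to 0.9 m from the base axis. Payload 8.1 kg.
Tool frame: the origin (TCP) lies where the fingers leave the gripper's body, on its centre line; the fingertips stand 66 mm ahead of it and the grasp point (between the pads) lies 47 mm ahead of it (arm.tip_reach is the distance from the TCP to the fingertips, in m); z points along the fingers, y is the direction in which the jaws open and shut (so a half turn about z gives the same grasp; the last joint's range is limited). The gripper opens to 92 mm and grips with 3 to 60 N. Pads are 19 mm wide; open, the fingers measure 130 mm over their backs; the gripper's body (75 mm by 190 mm) begins 47 mm behind the grasp point.
Start: joints at [-1.354, 0.434, 0.025, 1.573, -0.012, 1.134, -0.075], TCP at [0.197, 0.593, 0.292] pointing down, gripper open.
Joint ranges: [-2.62, 2.62], [-0.44, 2.09], [-1.27, 1.32], [0.08, 2.57], [-1.32, 4.46], [0.12, 2], [-2.74, 2.74]. Speed limits (rad/s): [2.22, 2.22, 3.01, 3.01, 3.14, 3.14, 3.14].

INTERFACE

Orientations are given as a rotation vector (axis times angle).
In Python, from cell import arm gives the robot as it stands.
- The arm moves only by the tool carry_out, never from a script. Its argument "plan" is a list of rows, each a list of 5 numbers: the shift along the world's x, y, z in cm, then the turn about the world's z in rad, then the finger opening in cm, from 0 to 9.18. In form: [[tx, ty, tz, spin, fingers], ...]. A call has 1 to 20 rows; each row is the pose to reach, as a shift and turn from the pose measured when the call began; what a row does not reach only later rows make up. A row lasts 1/10 s, in which the tool goes at most 50 mm and 8.59 degrees, less where a joint would pass 70% of its speed; a pose out of reach is approached as far as the arm can. A call with a gripper value outside its range is refused whole. The fingers move at their own pace and stop on an object; "squeeze" is the grip in N (left out, the last holds). Time passes only in rows, so rows that repeat a pose let the fingers close. It gives the time, the measured TCP pose, the force and the opening at its end, in the units of the state.
- arm.observe(): the state, without advancing time (a new reading comes with each control period).
- arm.get_image(name): name is "side" or "top"; returns (picture, depth): 480x640x3 uint8, red, green, blue; 480x640 float32, m along the optical axis (not along the pixel's ray), 0 where there is no reading.
- arm.get_calibration(name): a dict with "intrinsics" (3x3 intrinsics, pixels), "D" ([k1, k2, p1, p2, k3] as OpenCV has them; the pictures are not rectified), "rvec" (rotation vector, rad) and "tvec" (3), from world to camera coordinates, as OpenCV has them. Camera axes: x right, y down, z forward; pixel columns grow to the right and rows downward; lengths in m; the calibration is good to about 2 mm. A picture is of the moment at which its call begins. get_calibration takes no time and is no camera call.
- arm.sign_off(): hands the job in, once; it reports no verdict.
The state is a dict: "clock": time; "joints": joint angles; "dq": joint speeds; "joint_efforts": joint torques, N m; "position": TCP position; "ee_rot": TCP orientation; "force": force on the tool from outside, world axes, zero at the start; "ft_torque": the same for the moment, N m; "width": opening from 0.0 (shut) to 1.0 (fully open).
Only numpy, scipy, OpenCV 4.12 (cv2) and the standard library are available. Lean on these libraries where they do the work, as an engineer would, in place of code of your own. Each camera call takes 0.05 s, during which the arm holds its last target. There are 200 camera calls.

## Working session

There is one attempt and no reset: what is moved stays moved. The work goes in short steps, Python scripts to look and compute and a tool call to move; the robot and the scene stay as the last step left them, time stands still between calls to the robot, and variables do not carry over. Pictures are saved under pics/ and viewed, about 8 in all and at most 12, crops included, and the job is handed in when it is done.

Besides the shell and the picture viewer there is one more tool, called after "Call:" as name(argument=value, ...) on one line, values as JSON. carry_out: Moves the arm, as the interface text tells. Its arguments: {"type":"object","properties":{"plan":{"type":"array"},"squeeze":{"type":"number"}},"required":["plan"]}

```bash
mkdir -p pics; cat > h.py <<'E'
import numpy as np, cv2
from cell import arm
def grab(n,tag):
    im,d=arm.get_image(n); cv2.imwrite(f'pics/{tag}.png',im[:,:,::-1]); np.save(f'pics/{tag}_d.npy',d); return im,d
def cal(n):
    c=arm.get_calibration(n); R=cv2.Rodrigues(np.array(c['rvec'],float))[0]; return np.array(c['intrinsics'],float),np.array(c['D'],float),R,np.array(c['tvec'],float).ravel()
def ray(n,uv,z):
    K,D,R,t=cal(n); p=cv2.undistortPoints(np.array(uv,float).reshape(-1,1,2),K,D).reshape(-1,2)
    d=np.c_[p,np.ones(len(p))]@R; c=-R.T@t
    return c+d*((z-c[2])/d[:,2])[:,None]
def proj(n,P):
    K,D,R,t=cal(n); return cv2.projectPoints(np.array(P,float).reshape(-1,1,3),cv2.Rodrigues(R)[0],t,K,D)[0].reshape(-1,2)
def cloud(n,d):
    K,D,R,t=cal(n); v,u=np.mgrid[:480,:640]; p=cv2.undistortPoints(np.c_[u.ravel(),v.ravel()].astype(float).reshape(-1,1,2),K,D).reshape(-1,2)
    return ((np.c_[p,np.ones(len(p))]*d.reshape(-1,1)-t)@R).reshape(480,640,3)
E
python3 - <<'E'
from h import *
for n in('top','side'):
    grab(n,n+'0'); K,D,R,t=cal(n); print(n,-R.T@t)
print(arm.observe(),arm.tip_reach)
E
```

```text
top [0.3983655  0.01204015 0.92035344]
side [ 0.29286615 -0.58956094  0.62807817]
{'clock': 0.1, 'joints': array([-1.35362681,  0.4351026 ,  0.02499615,  1.57404015, -0.01157489,
        1.1339883 , -0.0750654 ]), 'dq': array([-0.00013645, -0.00408007,  0.0016891 , -0.00317757,  0.00133927,
       -0.00146275,  0.0011024 ]), 'joint_efforts': array([ 3.02245797e-03, -6.69123316e+01,  9.88023095e-01, -3.15140462e+01,
       -6.05534529e-02,  3.73617955e-02,  1.69026657e-05]), 'position': array([0.19640998, 0.59293585, 0.29154198]), 'ee_rot': array([-5.00214895e-01, -3.10144808e+00,  2.18735009e-03]), 'force': array([-0.03023722,  0.08697093, -0.90530524]), 'ft_torque': array([-0.02021265,  0.01716849,  0.00912059]), 'width': 1.0059240519925474} 0.0655
```

View pics/top0.png

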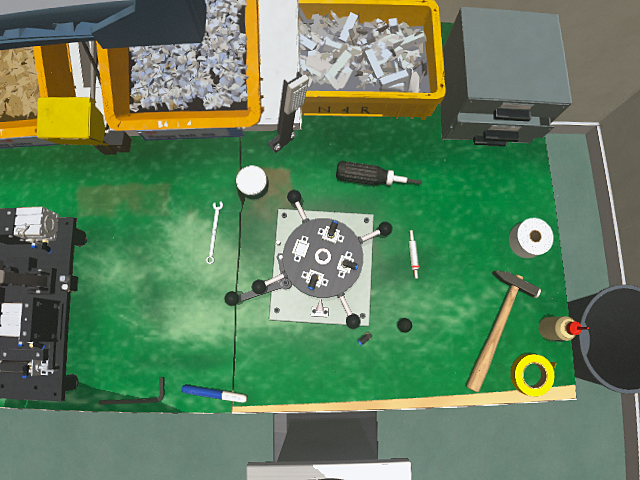

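View pics/side0.png

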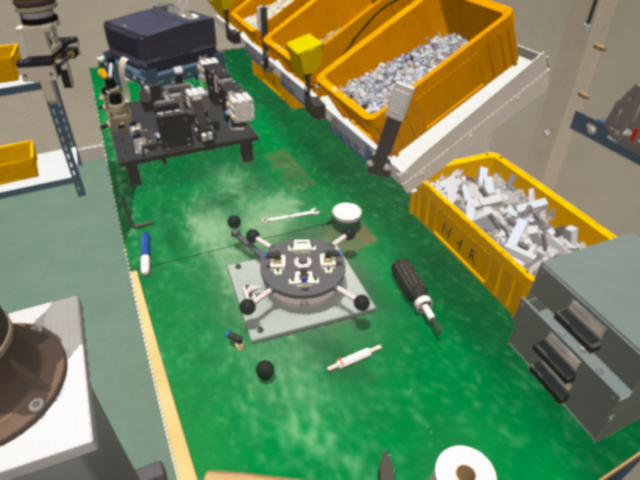

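The top view shows the dial at about (322,257), with spoke balls at (294,197), (385,229), (353,321) and (260,286). The lever knob is at (232,298), the pointer at (319,308), and the empty nest appears to be at (301,247), to the left.

```bash
python3 - <<'E'
from h import *
im=cv2.imread('pics/top0.png'); d=np.load('pics/top0_d.npy'); C=cloud('top',d)
b=np.array([[294,197],[385,229],[353,321],[260,286],[232,298],[404,325]])
hs=cv2.cvtColor(im,cv2.COLOR_BGR2HSV); m=(im.max(2)<50).astype(np.uint8)
pts=[]
for i,(u,v) in enumerate(b):
    z=[.055]*4+[.062,.018]; 
    w=np.zeros_like(m); cv2.circle(w,(int(u),int(v)),10,1,-1); w&=m
    n,l,s,c=cv2.connectedComponentsWithStats(w); k=1+np.argmax(s[1:,4]); p=ray('top',[c[k]],z[i])[0]; pts.append(p)
    print(c[k].round(1),s[k,2:],p.round(4),'depth top',C[v-2:v+3,u-2:u+3,2].max().round(3))
pts=np.array(pts); c=(pts[0]+pts[1]+pts[2]+pts[3])/4
print('c',c, [ (np.linalg.norm(p[:2]-c[:2]).round(4),np.degrees(np.arctan2(*(p-c)[1::-1])).round(1)) for p in pts])
# base outline: low-saturation grey at z~12mm
Z=C[:,:,2]; g=((Z>.007)&(Z<.02)&(hs[:,:,1]<60)).astype(np.uint8); g[:180]=0;g[345:]=0;g[:,:225]=0;g[:,400:]=0
g=cv2.morphologyEx(g,cv2.MORPH_OPEN,np.ones((3,3)))
P=C[g>0][:,:2]; r=cv2.minAreaRect(P.astype(np.float32)); print(r,len(P))
cs=max(cv2.findContours(g,0,2)[0],key=cv2.contourArea); h=ray('top',cs.reshape(-1,2),.012)[:,:2]; print(cv2.minAreaRect(h.astype(np.float32)))
for uv in[(301,247),(333,231),(348,264),(314,280)]:
    p=ray('top',[uv],.072)[0]; print(uv,p.round(3),np.degrees(np.arctan2(*(p-c)[1::-1])).round(1))
print(ray('top',[(319,303),(319,313)],.037))
crop=cv2.resize(im[180:345,215:415],None,fx=4,fy=3.6*4/3.6); cv2.imwrite('pics/c1.png',crop[:600,:800])
E
```

```text
[294.1 196.9] [14 13 82] [0.666  0.0559 0.055 ] depth top 0.07
[384.4 228.8] [13 14 89] [ 0.5965 -0.1206  0.055 ] depth top 0.072
[352.3 320.1] [14 14 59] [ 0.4214 -0.0508  0.055 ] depth top 0.072
[258.9 286.3] [13 14 45] [0.4894 0.1255 0.055 ] depth top 0.073
[230.2 295.7] [14 16 36] [0.4718 0.1794 0.062 ] depth top 0.08
[404.  324.8] [14 14 80] [ 0.4103 -0.1552  0.018 ] depth top 0.035
c [0.54333796 0.00251248 0.055     ] [(np.float64(0.1338), np.float64(23.5)), (np.float64(0.1341), np.float64(-66.6)), (np.float64(0.1331), np.float64(-156.4)), (np.float64(0.1343), np.float64(113.7)), (np.float64(0.1908), np.float64(112.0)), (np.float64(0.2063), np.float64(-130.2))]
((0.5331240296363831, 0.0032927244901657104), (0.2002171128988266, 0.23043565452098846), 85.0115737915039) 4913
((0.4563578963279724, 0.03303598612546921), (0.15369516611099243, 0.07211415469646454), 85.15653991699219)
(301, 247) [0.561 0.043 0.072] 66.6
(333, 231) [ 0.591 -0.019  0.072] -24.4
(348, 264) [ 0.526 -0.045  0.072] -109.9
(314, 280) [0.497 0.02  0.072] 159.7
[[0.45624121 0.01121533 0.037     ]
 [0.43700422 0.01167306 0.037     ]]
```

View pics/c1.png

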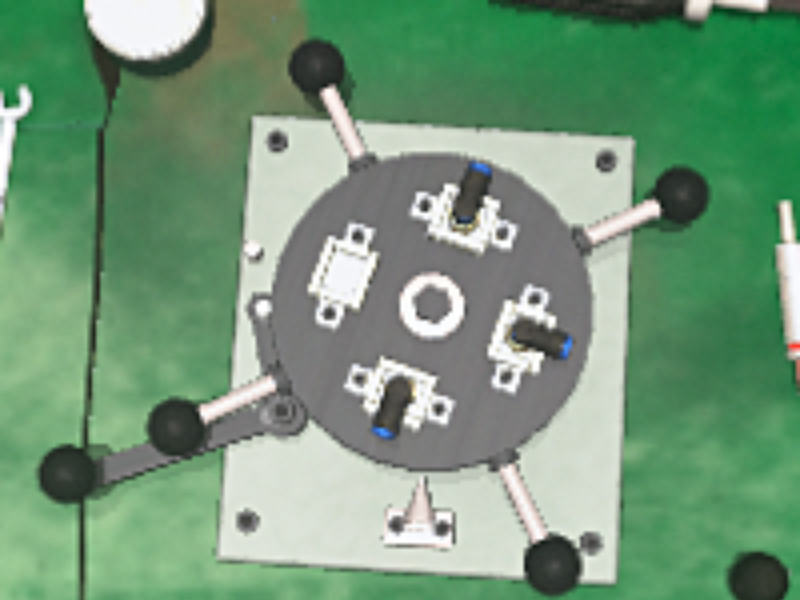

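Call:
carry_out(plan=[[5,-5,0,-0.15,0],[5,-10,0,-0.3,0],[6,-14,0,-0.45,0],[7,-18,0,-0.6,0],[9,-22,0,-0.75,0],[10,-26,0,-0.9,0],[12,-30,0,-1.05,0],[14,-34,0,-1.2,0],[15,-38,0,-1.35,0],[17,-42,0,-1.5,0],[18,-45,0,-1.65,0],[20,-48,0,-1.8,0],[21,-51,0,-1.95,0],[22,-54,0,-2.1,0],[23,-57,0,-2.25,0],[24.5,-59.8,0,-2.4,0],[24.5,-59.8,0,-2.55,0],[24.5,-59.8,0,-2.7,0],[24.5,-59.8,0,-2.75,0],[24.5,-59.8,0,-2.75,0]], squeeze=10)

```text
clock: 2.1
position: [0.4412, -0.0051, 0.2913]
ee_rot: [-3.138, -0.111, 0.001]
force: [-0.8, -0.2, 1.1]
width: 0.006
```

Call:
carry_out(plan=[[0,0,-4,0,0],[0,0,-8,0,0],[0,0,-12,0,0],[0,0,-15,0,0],[0,0,-17,0,0],[0,0,-18,0,0],[0,0,-18,0,0],[0,0,-18,0,0]])

```text
clock: 2.9
position: [0.4416, -0.0051, 0.1119]
ee_rot: [-3.138, -0.112, 0.0]
force: [0.8, -0.9, 0.1]
width: 0.008
```

```bash
python3 - <<'E'
from h import *
o=arm.observe();print(o['position'],o['force'])
im,d=grab('side','s1'); cv2.imwrite('pics/s1c.png',cv2.resize(im[200:350,190:390,::-1],None,fx=4,fy=4))
print(proj('side',[o['position']-[0,0,.0655]]))
# arc: centre c, r .102, finger angle from -176 
c=np.array([.5433,.0025]); p0=o['position'][:2]
for a in range(-176,-60,4):
    q=c+.102*np.array([np.cos(np.radians(a)),np.sin(np.radians(a))])-p0; print(a,(q*100).round(1),round(np.radians(a+176),2))
E
```

```text
[ 0.44162498 -0.00511414  0.11194329] [ 0.83727864 -0.91501219  0.14717723]
[[249.79121981 287.96692986]]
-176 [-0.  0.] 0.0
-172 [ 0.1 -0.7] 0.07
-168 [ 0.2 -1.4] 0.14
-164 [ 0.4 -2.1] 0.21
-160 [ 0.6 -2.7] 0.28
-156 [ 0.8 -3.4] 0.35
-152 [ 1.2 -4. ] 0.42
-148 [ 1.5 -4.6] 0.49
-144 [ 1.9 -5.2] 0.56
-140 [ 2.4 -5.8] 0.63
-136 [ 2.8 -6.3] 0.7
-132 [ 3.3 -6.8] 0.77
-128 [ 3.9 -7.3] 0.84
-124 [ 4.5 -7.7] 0.91
-120 [ 5.1 -8.1] 0.98
-116 [ 5.7 -8.4] 1.05
-112 [ 6.3 -8.7] 1.12
-108 [ 7.  -8.9] 1.19
-104 [ 7.7 -9.1] 1.26
-100 [ 8.4 -9.3] 1.33
-96 [ 9.1 -9.4] 1.4
-92 [ 9.8 -9.4] 1.47
-88 [10.5 -9.4] 1.54
-84 [11.2 -9.4] 1.61
-80 [11.9 -9.3] 1.68
-76 [12.6 -9.1] 1.75
-72 [13.3 -8.9] 1.82
-68 [14.  -8.7] 1.88
-64 [14.6 -8.4] 1.95
```

View pics/s1c.png

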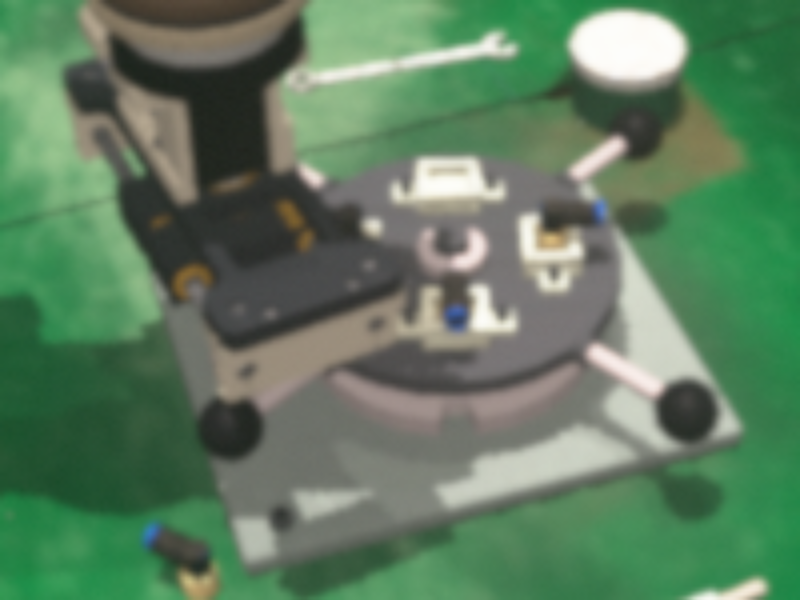

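Call:
carry_out(plan=[[0.1,-0.7,0,0.07,0],[0.2,-1.1,0,0.11,0],[0.2,-1.4,0,0.14,0],[0.4,-2.1,0,0.21,0],[0.6,-2.7,0,0.28,0],[0.8,-3.4,0,0.35,0],[1.2,-4.0,0,0.42,0],[1.5,-4.6,0,0.49,0],[1.9,-5.2,0,0.56,0],[2.4,-5.8,0,0.63,0],[2.8,-6.3,0,0.7,0],[2.8,-6.3,0,0.7,0]])

```text
clock: 4.15
position: [0.4701, -0.0686, 0.1129]
ee_rot: [-2.909, -1.182, -0.002]
force: [-0.1, -0.4, 0.4]
width: 0.007
```

```bash
python3 - <<'E'
from h import *
o=arm.observe();print(o['position'],o['force'])
c=np.array([.5433,.0025]); p0=o['position'][:2]; d=p0-c; a0=np.degrees(np.arctan2(d[1],d[0])); print(a0,np.hypot(*d))
im,dd=grab('top','t2')
for a in range(-132,-58,4):
    q=c+.102*np.array([np.cos(np.radians(a)),np.sin(np.radians(a))])-p0; print(a,(q*100).round(1),round(np.radians(a-a0),2))
E
```

```text
[ 0.47014334 -0.06862016  0.11291907] [-0.12730168 -0.43898839  0.43284696]
-135.80868841263032 0.1020292750298274
-132 [ 0.5 -0.5] 0.07
-128 [ 1.  -0.9] 0.14
-124 [ 1.6 -1.3] 0.21
-120 [ 2.2 -1.7] 0.28
-116 [ 2.8 -2.1] 0.35
-112 [ 3.5 -2.3] 0.42
-108 [ 4.2 -2.6] 0.49
-104 [ 4.8 -2.8] 0.56
-100 [ 5.5 -2.9] 0.62
-96 [ 6.2 -3. ] 0.69
-92 [ 7.  -3.1] 0.76
-88 [ 7.7 -3.1] 0.83
-84 [ 8.4 -3. ] 0.9
-80 [ 9.1 -2.9] 0.97
-76 [ 9.8 -2.8] 1.04
-72 [10.5 -2.6] 1.11
-68 [11.1 -2.3] 1.18
-64 [11.8 -2.1] 1.25
-60 [12.4 -1.7] 1.32
```

```bash
python3 - <<'E'
import cv2
im=cv2.imread('pics/t2.png'); cv2.imwrite('pics/t2c.png',cv2.resize(im[180:345,215:415],None,fx=3,fy=3))
E
```

```text
(no output)
```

View pics/t2c.png

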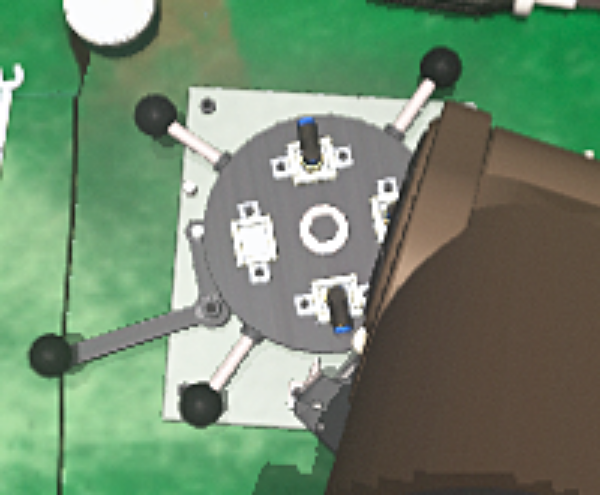

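The dial is turning counter-clockwise: the empty nest, at crop (254,242), now points about +y. I'll keep pushing and stop short of the pointer.

Call:
carry_out(plan=[[0.5,-0.5,0,0.07,0],[1.0,-0.9,0,0.14,0],[1.6,-1.3,0,0.21,0],[2.2,-1.7,0,0.28,0],[2.8,-2.1,0,0.35,0],[3.5,-2.3,0,0.42,0],[4.2,-2.6,0,0.49,0],[4.8,-2.8,0,0.56,0],[5.5,-2.9,0,0.62,0],[6.2,-3.0,0,0.69,0],[7.0,-3.1,0,0.76,0],[7.7,-3.1,0,0.83,0],[8.4,-3.0,0,0.9,0],[9.1,-2.9,0,0.97,0],[9.8,-2.8,0,1.04,0],[10.2,-2.7,0,1.08,0],[10.2,-2.7,0,1.08,0]])

```text
clock: 5.9
position: [0.5726, -0.0953, 0.1131]
ee_rot: [-1.892, -2.507, -0.001]
force: [0.5, -1.4, 0.8]
width: 0.009
```

```bash
cat > ang.py <<'E'
from h import *
import sys
def angs(im,guess=None,c=np.array([.5433,.0025])):
    # dark blobs at ball radius: sample spots on the z=55mm ring
    m=(im.max(2)<50).astype(np.uint8); n,l,s,cc=cv2.connectedComponentsWithStats(m)
    for k in range(1,n):
        if 25<s[k,4]<220 and s[k,2]<22 and s[k,3]<22:
            p=ray('top',[cc[k]],.055)[0,:2]-c; r=np.hypot(*p)
            if .11<r<.2: print(cc[k].round(1),s[k,2:],'r',r.round(4),'ang',np.degrees(np.arctan2(p[1],p[0])).round(1))
o=arm.observe();print(o['position'],o['force'])
im,d=grab('top',sys.argv[1]); angs(im)
cv2.imwrite('pics/%sc.png'%sys.argv[1],cv2.resize(im[180:345,215:415,::-1],None,fx=3,fy=3))
p0=o['position'][:2]; c=np.array([.5433,.0025]);dd=p0-c; a0=np.degrees(np.arctan2(dd[1],dd[0])); print('finger',a0,np.hypot(*dd))
for k in range(1,14):
    a=np.radians(a0+k); q=c+.102*np.array([np.cos(a),np.sin(a)])-p0; print(k,(q*100).round(2),round(np.radians(k),3))
E
python3 ang.py t3
```

```text
[ 0.57259988 -0.09534026  0.11307627] [ 0.45942669 -1.44332333  0.8033161 ]
[339.3 176.3] [ 9 12 34] r 0.1682 ang -13.1
[355.9 319.5] [ 14  14 123] r 0.1351 ang -153.6
finger -73.3288015131183 0.10213324311232425
1 [0.17 0.07] 0.017
2 [0.34 0.12] 0.035
3 [0.5  0.18] 0.052
4 [0.67 0.24] 0.07
5 [0.84 0.3 ] 0.087
6 [1.   0.37] 0.105
7 [1.17 0.44] 0.122
8 [1.33 0.52] 0.14
9 [1.49 0.59] 0.157
10 [1.65 0.67] 0.175
11 [1.81 0.75] 0.192
12 [1.96 0.83] 0.209
13 [2.12 0.92] 0.227
```

View pics/t3c.png

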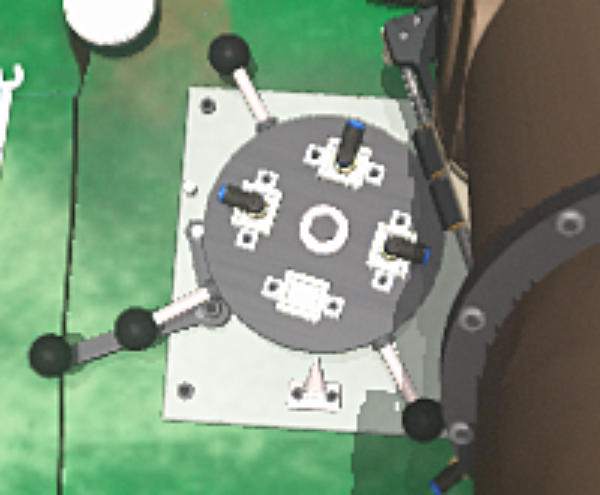

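Call:
carry_out(plan=[[0.34,0.12,0,0.035,0],[0.67,0.24,0,0.07,0],[1.0,0.37,0,0.105,0],[1.33,0.52,0,0.14,0],[1.65,0.67,0,0.175,0],[1.96,0.83,0,0.209,0],[1.96,0.83,0,0.209,0],[1.96,0.83,0,0.209,0]])

```text
clock: 6.75
position: [0.5923, -0.0862, 0.1131]
ee_rot: [-1.621, -2.69, -0.002]
force: [0.3, -1.4, 1.6]
width: 0.005
```

```bash
sed -i 's/im.max(2)<50)/im.max(2)<60)/' ang.py; python3 ang.py t4; python3 - <<'E'
from h import *
im=cv2.imread('pics/t4.png'); c=np.array([.5433,.0025])
# white nest block near pointer, on dial top
hs=cv2.cvtColor(im,cv2.COLOR_BGR2HSV); m=((hs[:,:,2]>170)&(hs[:,:,1]<60)).astype(np.uint8)
n,l,s,cc=cv2.connectedComponentsWithStats(m)
for k in range(1,n):
    if s[k,4]>40 and 270<cc[k][0]<370 and 215<cc[k][1]<315:
        p=ray('top',[cc[k]],.07)[0,:2]-c; print('white',cc[k].round(1),s[k,2:],np.hypot(*p).round(3),np.degrees(np.arctan2(p[1],p[0])).round(1))
E
```

```text
[ 0.59230484 -0.0862365   0.11305005] [ 0.34177563 -1.35691422  1.60088007]
[338.1 172.8] [ 8 17 38] r 0.175 ang -11.9
[346.8 205.5] [15 21 38] r 0.1144 ang -26.5
[278.7 206.5] [14 13 58] r 0.1335 ang 39.0
[400.  228.6] [14  8 32] r 0.1628 ang -71.1
[231.8 297.1] [14 19 58] r 0.1899 ang 112.8
[269.1 302.7] [13 14 48] r 0.1344 ang 129.6
[365.2 337.9] [12 10 61] r 0.1734 ang -153.9
finger -61.090268334773285 0.10136883503132145
1 [0.19 0.03] 0.017
2 [0.34 0.12] 0.035
3 [0.49 0.22] 0.052
4 [0.64 0.31] 0.07
5 [0.79 0.41] 0.087
6 [0.94 0.51] 0.105
7 [1.08 0.61] 0.122
8 [1.23 0.72] 0.14
9 [1.37 0.83] 0.157
10 [1.51 0.94] 0.175
11 [1.64 1.05] 0.192
12 [1.78 1.17] 0.209
13 [1.91 1.28] 0.227
white [294.7 230.5] [  74   75 1203] 0.073 45.9
white [324.1 233.8] [ 27  15 218] 0.043 -5.6
white [299.5 254.8] [ 15  28 212] 0.044 86.3
white [345.3 258.5] [ 15  28 200] 0.044 -98.4
white [322.4 256.2] [ 16  17 156] 0.001 164.5
white [320.6 279.3] [ 28  16 298] 0.045 174.1
white [306.3 306.3] [  80   40 1954] 0.1 161.1
white [355.8 295.7] [13 15 42] 0.098 -142.0
```

View pics/t4c.png

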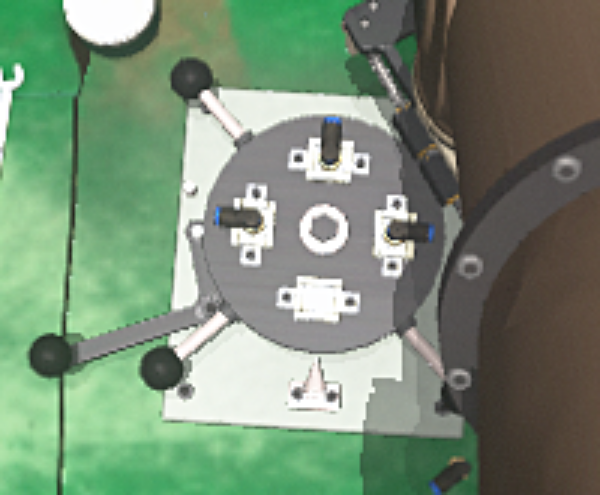

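The empty nest measures 174.1–174.3°, against a pointer target of about 175°, so it is well inside the V's capture range. I'll back the finger off, rise, and go behind the lever knob.

Call:
carry_out(plan=[[-0.7,-0.4,0,0,0],[-1.3,-0.7,0,0,0],[-1.3,-0.7,3,0,0],[-1.3,-0.7,7,0,0],[-1.3,-0.7,11,0,0],[-3,2,12,0.15,0],[-5,5,12,0.3,0],[-7,9,12,0.45,0],[-9,13,12,0.6,0],[-11,17,12,0.75,0],[-13,20,12,0.9,0],[-15,23,12,1.05,0],[-16.1,25.3,12,1.2,0],[-16.1,25.3,12,1.35,0],[-16.1,25.3,12,1.35,0],[-16.1,25.3,12,1.35,0]])

```text
clock: 8.4
position: [0.4311, 0.166, 0.2329]
ee_rot: [0.407, -3.113, 0.0]
force: [0.6, -0.0, -0.7]
width: 0.009
```

```bash
python3 ang.py t5 | head -9; python3 - <<'E'
from h import *
o=arm.observe();print(o['position'],o['ee_rot'])
im,d=grab('side','s2'); m=(im.max(2)<55).astype(np.uint8)
n,l,s,cc=cv2.connectedComponentsWithStats(m)
print(proj('side',[[.466,.177,.062]]),proj('top',[[.466,.177,.062]]))
for k in range(1,n):
    if s[k,4]>60 and 150<cc[k][0]<390 and 180<cc[k][1]<340: print(cc[k].round(1),s[k,2:],ray('side',[cc[k]],.062).round(4))
E
```

```text
[0.43105228 0.16598137 0.2329251 ] [ 0.56734212 -0.02593648 -0.74397744]
[278.3 206.2] [14 13 90] r 0.1344 ang 39.1
[374.3 213.4] [ 13  14 110] r 0.1349 ang -50.9
[246.8 303.9] [11 21 48] r 0.1702 ang 120.8
[368.1 310.6] [14 14 80] r 0.1343 ang -141.3
[253.1 317.1] [18 13 59] r 0.1748 ang 129.9
finger 124.47382839565756 0.19830710202733684
1 [ 5.31 -8.04] 0.017
2 [ 5.16 -8.15] 0.035
[0.43118181 0.16590295 0.2329137 ] [ 4.06386642e-01 -3.11299284e+00  7.39815741e-05]
[[232.06522482 221.33073303]] [[231.39700431 298.76071275]]
[233.6 221.6] [10 10 85] [[0.4685 0.1748 0.062 ]]
[239.8 244.6] [ 12  13 105] [[0.4577 0.0987 0.062 ]]
[371.8 291.6] [13 11 84] [[ 0.6241 -0.1139  0.062 ]]
```

Call:
carry_out(plan=[[0,0,-4,0,0],[0,0,-8,0,0],[0,0,-11,0,0],[0,0,-12,0,0],[0,0,-12,0,0],[0.7,0.2,-12,0,0],[1.3,0.4,-12,0,0],[1.9,0.7,-12,-0.05,0],[2.5,1.0,-12,-0.1,0],[3.2,1.2,-12,-0.16,0],[3.8,1.4,-12,-0.22,0],[4.2,1.5,-12,-0.26,0],[4.5,1.6,-12,-0.28,0],[4.5,1.6,-12,-0.28,0]])

```text
clock: 9.9
position: [0.4771, 0.1822, 0.1135]
ee_rot: [-0.031, -3.141, -0.001]
force: [0.5, -0.8, -0.5]
width: 0.002
```

Call:
carry_out(plan=[[0.2,0,0,-0.02,0],[0.4,0.1,0,-0.04,0],[0.6,0.1,0,-0.06,0],[0.7,0.1,0,-0.07,0],[0.7,0.1,0,-0.07,0]])

```text
clock: 10.4
position: [0.4839, 0.1834, 0.1134]
ee_rot: [-0.141, -3.137, -0.001]
force: [-1.3, 1.0, 0.6]
width: 0.004
```

Call:
carry_out(plan=[[0.1,0,0,0,0],[0.2,0,0,0,0],[0.2,0,0,0,0]])

```text
clock: 10.7
position: [0.4849, 0.1835, 0.1133]
ee_rot: [-0.14, -3.135, -0.001]
force: [-5.6, -0.2, 4.0]
width: 0.004
```

Call:
carry_out(plan=[[0.1,0,0,0,0],[0.2,0,0,0,0],[0.2,0,0,0,0]])

```text
clock: 11.0
position: [0.4852, 0.1835, 0.1131]
ee_rot: [-0.139, -3.132, 0.001]
force: [-8.2, 0.4, 6.9]
width: 0.007
```

The force rises against a hard stop at the position I computed for home. I'll back off, retreat and check.

Call:
carry_out(plan=[[-0.5,0,0,0,0],[-1.5,0,0,0,0],[-3,0,0,0,0],[-4,0,4,0,0],[-4,0,8,0,0],[-4,2,12,0,0],[-5,6,14,0,0],[-6,10,14,0,0],[-7,14,14,0,0],[-8,18,14,0,0],[-9,22,14,0,0],[-10,24,14,0,0],[-10,24,14,0,0],[-10,24,14,0,0]])

```text
clock: 12.4
position: [0.3849, 0.4232, 0.2528]
ee_rot: [-0.137, -3.133, 0.002]
force: [0.7, -0.8, -0.8]
width: 0.007
```

```bash
python3 ang.py t6|head -9; python3 - <<'E'
from h import *
im=cv2.imread('pics/t6.png'); c=np.array([.5433,.0025]); piv=np.array([.4977,.0768])
m=(im.max(2)<60).astype(np.uint8); K=proj('top',[[.5069,.1814,.062]])[0]; print('expected knob',K)
n,l,s,cc=cv2.connectedComponentsWithStats(m)
for k in range(1,n):
    if np.hypot(*(cc[k]-K))<15 and s[k,4]>20: p=ray('top',[cc[k]],.062)[0,:2]; q=p-piv; print('knob',cc[k],s[k,2:],p,np.hypot(*q),np.degrees(np.arctan2(q[1],q[0])))
hs=cv2.cvtColor(im,cv2.COLOR_BGR2HSV); m=((hs[:,:,2]>170)&(hs[:,:,1]<60)).astype(np.uint8)
n,l,s,cc=cv2.connectedComponentsWithStats(m)
for k in range(1,n):
    if s[k,4]>100 and 290<cc[k][0]<360 and 215<cc[k][1]<295:
        p=ray('top',[cc[k]],.07)[0,:2]-c; print('white',cc[k].round(1),s[k,4],np.hypot(*p).round(3),np.degrees(np.arctan2(p[1],p[0])).round(1))
E
```

```text
[0.38492216 0.42319978 0.25275938] [ 0.70142316 -0.80047062 -0.80458034]
[278.1 206. ] [ 14  13 122] r 0.1352 ang 39.2
[374.2 213.1] [ 13  14 124] r 0.1351 ang -50.7
[230.  277.6] [ 15  14 134] r 0.1826 ang 101.3
[268.7 302.5] [ 14  14 128] r 0.1347 ang 129.3
[368.7 310.4] [ 14  14 128] r 0.1348 ang -140.9
finger 110.62949110487907 0.4495240217007173
1 [ 12.08 -32.59] 0.017
2 [ 11.91 -32.66] 0.035
expected knob [229.36074493 277.35238484]
knob [229.97761194 277.55970149] [ 15  14 134] [0.50647775 0.18020489] 0.1037767776587435 85.14795388577784
white [324.2 274.6] 4954 0.036 -176.3
white [324.3 233.7] 194 0.043 -6.2
white [299.8 255.2] 182 0.043 87.1
white [345.5 258.2] 186 0.044 -97.5
white [322.4 255.9] 144 0.0 161.6
white [320.7 279.4] 278 0.045 174.3
```

View pics/t6c.png

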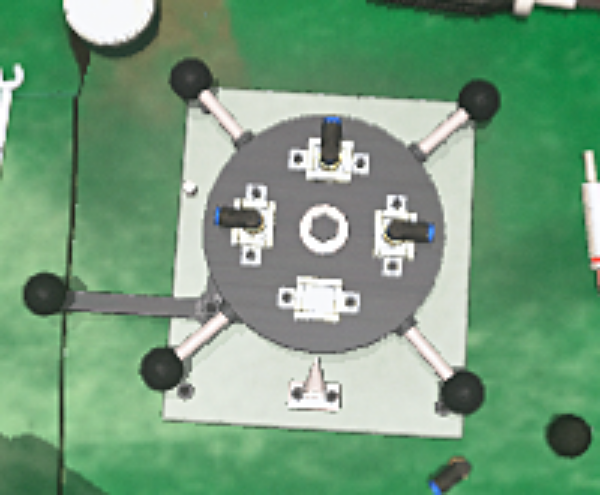

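Everything looks in place, but the yaw estimates differ by about 0.8°. I'll measure the base's edges more precisely before handing in.

```bash
python3 - <<'E'
from h import *
im=cv2.imread('pics/t6.png'); hs=cv2.cvtColor(im,cv2.COLOR_BGR2HSV)
g=((hs[:,:,1]<60)&(hs[:,:,2]>90)).astype(float)
sat=hs[:,:,1].astype(float)
# far/near edges by column, left/right by row: subpixel saturation crossing
c=np.array([.5433,.0025]);u=np.array([np.cos(np.radians(-5)),np.sin(np.radians(-5))]);v=np.array([-u[1],u[0]])
def edge(nrm,tan,off,lo,hi):
    P=[]
    for t in np.arange(lo,hi,.002):
        s=np.arange(off-.012,off+.012,.0005); X=c+tan*t+nrm*s[:,None]
        q=proj('top',np.c_[X,np.full(len(X),.012)]).astype(np.float32)
        I=cv2.remap(sat.astype(np.float32),q[:,0].reshape(1,-1),q[:,1].reshape(1,-1),1)[0]
        i=np.where((I[:-1]<100)&(I[1:]>=100))[0]
        if len(i): P.append(X[i[0]])
    P=np.array(P,np.float32); vx,vy,x0,y0=cv2.fitLine(P,cv2.DIST_HUBER,0,.01,.01).ravel(); 
    return len(P),(np.degrees(np.arctan2(vy,vx))+45)%90-45, float((np.array([x0,y0])-c)@nrm)
print('far',edge(u,v,.105,-.06,.06)); print('near',edge(-u,v,.125,-.03,.09))
print('left',edge(v,u,.1,-.02,.09)); print('right',edge(-v,u,.1,-.06,.07))
E
```

```text
far (43, np.float32(-11.207565), 0.10840001821637059)
near (33, np.float32(-3.9797974), 0.12590000208892208)
left (3, np.float32(1.5894394), 0.10049999518205642)
right (45, np.float32(-4.5874634), 0.1007999990838152)
```

The sub-pixel edge fit is unreliable: its edges disagree with each other. There is plenty of time, so I'll press the lever against its stop once more, somewhat harder, and see whether it moves.

Call:
carry_out(plan=[[1,-4,0,0,0],[2,-8,0,0,0],[3,-12,0,0,0],[4,-16,0,0,0],[5,-20,0,0,0],[6,-24,0,0,0],[6,-24,-4,0,0],[6,-24,-8,0,0],[6,-24,-12,0,0],[6,-24,-14,0,0],[7.5,-24,-14,0,0],[8.5,-24,-14,0,0],[9.2,-24,-14,0,0],[9.7,-24,-14,0,0],[10.1,-24,-14,0,0],[10.4,-24,-14,0,0],[10.7,-24,-14,0,0],[10.7,-24,-14,0,0]])

```text
clock: 14.25
position: [0.4863, 0.1823, 0.1123]
ee_rot: [-0.136, -3.122, 0.008]
force: [-21.9, 0.3, 16.1]
width: 0.006
```

Call:
carry_out(plan=[[0.2,0,0,0,0],[0.4,0,0,0,0],[0.4,0,0,0,0]])

```text
clock: 14.55
position: [0.4863, 0.1825, 0.1121]
ee_rot: [-0.133, -3.115, 0.011]
force: [-14.7, 0.7, 9.9]
width: 0.002
```

Call:
carry_out(plan=[[-0.5,0,0,0,0],[-1.5,0,0,0,0],[-3,0,0,0,0],[-4,0,4,0,0],[-4,0,8,0,0],[-4,2,12,0,0],[-5,6,14,0,0],[-6,10,14,0,0],[-7,14,14,0,0],[-8,18,14,0,0],[-9,22,14,0,0],[-10,24,14,0,0],[-10,24,14,0,0],[-10,24,14,0,0]])

```text
clock: 15.95
position: [0.3861, 0.4223, 0.252]
ee_rot: [-0.131, -3.116, 0.011]
force: [1.0, -0.3, 1.1]
width: 0.007
```

```bash
python3 ang.py t7|head -6; python3 - <<'E'
from h import *
im=cv2.imread('pics/t7.png'); hs=cv2.cvtColor(im,cv2.COLOR_BGR2HSV)
for t in('t6','t7','top0'):
    im=cv2.imread(f'pics/{t}.png'); hs=cv2.cvtColor(im,cv2.COLOR_BGR2HSV); C=cloud('top',np.load(f'pics/{t}_d.npy')); Z=C[:,:,2]
    g=((Z>.008)&(Z<.017)&(hs[:,:,1]<60)).astype(np.uint8); g[:180]=0;g[345:]=0;g[:,:225]=0;g[:,400:]=0
    g=cv2.morphologyEx(g,cv2.MORPH_OPEN,np.ones((3,3))); v,u=np.nonzero(g)
    P=ray('top',np.c_[u,v],.012)[:,:2]; print(t,cv2.minAreaRect(P.astype(np.float32)))
E
```

```text
[0.38612766 0.42225141 0.25200504] [ 0.99333521 -0.28014373  1.06343734]
[278.  205.9] [ 13  13 121] r 0.1353 ang 39.2
[374.2 213.1] [ 13  14 125] r 0.1352 ang -50.8
[230.  277.5] [ 15  14 134] r 0.1827 ang 101.3
[268.8 302.7] [ 14  14 122] r 0.1348 ang 129.4
[368.7 310.3] [ 14  14 126] r 0.1347 ang -140.8
t6 ((0.5329404473304749, 0.0033472925424575806), (0.19969113171100616, 0.22990089654922485), 85.08547973632812)
t7 ((0.5328744649887085, 0.0032410621643066406), (0.1994447261095047, 0.22988353669643402), 85.13719940185547)
top0 ((0.5329075455665588, 0.0032986924052238464), (0.19960029423236847, 0.2298995852470398), 85.05977630615234)
```

```bash
python3 -c "
from cell import arm
print(arm.sign_off())"
```

```text
the job is handed in; nothing more can be done
None
```

The empty nest is at the loading pointer, the locking lever is home against its stop, and I handed the job in at about 16 s. With the fingers closed and the back of one finger on a spoke, I turned the dial about 106° counter-clockwise, then pushed the lever's ball handle closed. The arm then withdrew clear of everything.

**Last checks**
- **Dial:** all four spokes agree on a yaw of about -5.8°. The base plate measures -4.9°, so they differ by about 0.9° (0.7 mm at the nest), inside the 2.5 mm limit and about the accuracy of the measurement.
- **Lever:** the handle stands at 85.1°, against an expected home angle of about 85°. A second, harder push of about 22 N did not move the handle in the picture, so I take it that the roller is fully in the notch.
- **Elbows and loose items:** the last picture I viewed, after the first lever push, shows all three elbows in their nests. The loose items visible in that crop looked undisturbed. I did not measure their positions.

**Disagreement:** a sub-pixel fit of the base plate's edges gave angles that contradicted each other, from -11° to +2°. I discarded it and used the plate's outline rectangle, which gave -4.9° to -5.0° in each picture I measured.

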